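Hold a circlip spread in the groove of a filter-wheel axle

ROBOT

A 6-joint arm with a two-finger parallel gripper is mounted at the origin on the work surface. World frame = base frame: x ahead of the robot, y to its left, z up, the work surface at z = 0. Lengths are in m, angles in rad, forces in N, time in s.
With the tool pointing down it reaches from about 0.35 to 0.85 m from the base axis. Payload 8.1 kg.
Tool frame: the origin (TCP) lies at the centre of the arm's flange, where the gripper is bolted on; the fingertips stand 186 mm ahead of it and the grasp point (between the pads) lies 167 mm ahead of it (robot.grasp_offset is the distance from the TCP to the grasp point, in m); z points along the fingers, y is the line along which they close (so a half turn about z gives the same grasp; the last joint's range is limited). The gripper opens to 93 mm and grips with 3 to 60 N. Pads are 15 mm wide; open, the fingers measure 128 mm over their backs; the gripper's body (75 mm by 188 mm) begins 65 mm behind the grasp point.
Start: joints at [-1.249, 0.13, 1.488, -0, 1.523, -0.085], TCP at [0.237, -0.551, 0.405] pointing down, gripper open.
Joint ranges: [-2.96, 2.96], [-0.89, 2.26], [0.02, 2.5], [-1.34, 4.48], [0, 2.73], [-2.66, 2.66]. Speed limits (rad/s): [2.39, 2.39, 2.79, 3.14, 3.14, 3.14].

INTERFACE

Orientations are given as a rotation vector (axis times angle).
In Python, from plant import robot gives the robot as it stands.
- The arm moves only by the tool drive_tool, never from a script. Its argument "moves" is one flat list of numbers, 7 for each row, row after row: the finger opening in mm, from 0 to 93, then the shift along the tool's x, y, z in mm, then the turn, a rotation vector about the tool's x, y, z in degrees. A call has 1 to 8 rows; each row shifts and turns the commanded pose from where the row before left it, along the tool's axes as they then stand; what a row does not reach is not made up. A row lasts 1/10 s, in which the tool goes at most 50 mm and 8.59 degrees, less where a joint would pass 70% of its speed; a pose out of reach is approached as far as the arm can. A call is refused whole if a number of a shift passes 50 or a number of a turn 8.59, either way. A call with a gripper value outside its range is refused whole. The fingers move at their own pace and stop on an object; "grip_force" is the grip in N (left out, the last holds). Time passes only in rows, so rows that do not move let the fingers close. It gives the time, the measured TCP pose, the force, the opening and the grip force at its end, in the units of the state.
- robot.read_state(): the state, without advancing time (a new reading comes with each control period).
- robot.read_camera(name): name is "scene" or "top" or "wrist"; returns a dict with "color" (420x560x3 uint8, red, green, blue), "depth" (420x560 float32, m along the optical axis (not along the pixel's ray), 0 where there is no reading), "mtx" (3x3 intrinsics, pixels), "R" (3x3) and "t" (3): a world point X has camera coordinates R X + t. Camera axes: x right, y down, z forward; pixel columns grow to the right and rows downward; lengths in m; the calibration is good to about 2 mm. A picture is of the moment at which its call begins.
- robot.close_job(): hands the job in; it is judged then, once.
The state is a dict: "t": time; "q": joint angles; "dq": joint speeds; "joint_torque": joint torques, N m; "tool_pos": TCP position; "orientation": TCP orientation; "force": force on the tool from outside, world axes, zero at the start; "wrist_torque": the same for the moment, N m; "opening": finger opening in m; "gripper_force": force on a finger pad.
Only numpy, scipy, OpenCV 4.12 (cv2) and the standard library are available. Lean on these libraries where they do the work, as an engineer would, in place of code of your own. Each camera call takes 0.05 s, during which the arm holds its last target. There are 200 camera calls.

TASK

Switch the microscope drive's isolator off by flipping its toggle fully over to the other side. Then take the circlip pliers from their rest by the handles, squeeze them fully so that the ring on their tips is spread, gently slide the spread ring level down over the upright axle stub to the height of its groove, and finish while still holding it there: pliers squeezed, ring spread and centred round the stub within the groove's width, not resting on or pressing against anything. Leave the glass dish, the brass objective and the slide box where they are.

Things in the scene. Friction and masses are not known exactly. Their poses are not given: they have to be found in the camera images.
- toggle (a joint): Toggle of the isolator in rad: 0 = on (leaning 0.5 rad from upright to the isolator's -x side), 1.0 = off (leaning 0.5 rad to its +x side). It snaps over centre at 0.5 and then stays; a few N at the tip move it.
- toggle_tip (a point): Tip of the toggle, an 8 mm thick steel stick with a 14 mm thick black end, 55 mm long in all, on a hinge in the middle of the isolator's top, 50 mm above the bench.
- isolator: Grey fixed box 90 mm (x) by 70 mm (y), 50 mm tall, with a steel strip and the toggle on top; origin: centre of its underside. The toggle swings in the box's x-z plane, from -x (on) to +x (off).
- grip_center (a point): Point midway between the pliers' two black rubber handles, at mid-height and mid-length, where to grip. Axes are the pliers': x from handles to ring, y across the handles, z up. Handles are 80 mm long, 14 mm tall, 9 mm thick; here 60 mm over their outer faces relaxed, 36 mm fully squeezed (then parallel, at a stop). 4 N on each handle starts to close them, 10 N closes them fully.
- pliers: Steel circlip pliers with black handles and bent-down tips that carry the ring, about 0.2 kg, lying level on their rest. Origin: underside of the pivot, 65 mm ahead (+x) of grip_center and 7 mm below it; x points to the ring.
- ring_center (a point): Centre of the circlip's opening when spread, at mid-thickness: 145.5 mm ahead (+x) and 25 mm below grip_center; same axes. The ring is bare steel, 3 mm thick, 50 mm outside; spread, its opening is 40 mm across, relaxed about 29 mm. It never leaves the pliers' tips; its gap faces the handles.
- jaw_left (a joint): Closing of the pliers' handles in rad: 0 = relaxed, ring closed; 0.18 = fully squeezed to the stop, ring fully spread. Both handles move alike.
- rest: Fixed aluminium stand of the pliers. Origin: on the bench under their pivot, x along the pliers. Base plate 160 by 100 mm, 8 mm thick; post 34 by 30 mm under the pivot and cross bar 12 by 100 mm under the handle ends, 104 mm behind the pivot, both 45 mm tall, carry the pliers' underside. Between post and bar the handles are free below for 80 mm.
- drive: Fixed drive unit: cream housing 150 by 120 mm, 45 mm tall; on it an aluminium wheel 88 mm in diameter, its top 57 mm above the bench; in its middle the upright bare steel axle stub, 34 mm in diameter. Origin: centre of its underside.
- groove (a point): Centre of the stub's groove, on its axis, half-way up the groove, 76.5 mm above the bench. The groove is a dark band 7 mm tall, 27 mm in diameter.
- stub_top (a point): Centre of the stub's top end, 95 mm above the bench; the end is chamfered over 5 mm.
- dish: Low round glass dish 60 mm wide, 15 mm tall, loose; to be left alone.
- objective: Brass and steel microscope objective 30 mm wide, standing, 47 mm tall, loose; to be left alone.
- slidebox: Grey plastic slide box 85 by 55 by 32 mm, loose; to be left alone.
Not all that is in view belongs to the job. What is shaped like the pliers but blue or green is not meant.

How it is judged:
On the way, in this order (a step that is already met when the one before it is completed fails the run):
1. the isolator is switched off while the pliers still lie on their rest (value of joint toggle above 0.88 rad and distance of grip_center from where it was at the start of the episode below 0.03 m), for 0.2 s.
2. the pliers are lifted by the gripper and squeezed, the ring spread and above the end of the stub, over its axis (contact force between the fingers and pliers above 2 N and value of joint jaw_left above 0.155 rad and z of ring_center in the frame of stub_top above 0.003 m and horizontal distance between ring_center and stub_top below 0.008 m), for 0.1 s.
At the end, for the whole second after the job is handed in: Isolator off (toggle above 0.88 rad); gripper holds pliers squeezed (above 0.155 rad); ring centre within 4 mm of the stub's axis and 3 mm of the groove's mid-height, tilted under 0.1 rad, still; pliers press on the drive unit with under 5 N and do not touch their rest (value of joint toggle above 0.88 rad and value of joint jaw_left above 0.155 rad and contact force between the fingers and pliers above 2 N and horizontal distance between ring_center and groove below 0.004 m and z of ring_center in the frame of groove between -0.003 and 0.003 m and angle between ring_center's own z axis and vertical below 0.1 rad and contact force between pliers and rest below 0.1 N and contact force between pliers and drive below 5 N and linear speed of pliers below 0.02 m/s); the arm keeps its last pose, push and grip.
It fails at once if the dish, the objective or the slide box is shifted by more than 20 mm (distance of any of dish, objective, slidebox from where it was at the start of the episode above 0.02 m).
It fails at once if the pliers press on the drive unit with more than 30 N (contact force between pliers and drive above 30 N).
It also fails if it takes over 59 s, if anything falls off the work surface, if the arm or the gripper's body presses on something with over 40 N, if the wrist force passes 120 N, or if a joint passes its speed limit or range.

## Working session

There is one attempt and no reset: what is moved stays moved. The work goes in short steps, Python scripts to look and compute and a tool call to move; the robot and the scene stay as the last step left them, time stands still between calls to the robot, and variables do not carry over. Pictures are saved under pics/ and viewed, at most 10 in all, crops included, and the job is handed in when it is done.

Besides the shell and the picture viewer there is one more tool, called after "Emit:" by a JSON object that holds its "fn" and its "kwargs". drive_tool: Moves the arm, as the interface text tells. Its arguments: {"type":"object","properties":{"moves":{"type":"array","items":{"type":"number"}},"grip_force":{"type":"number"}},"required":["moves"]}

```bash
mkdir -p pics; ls; python3 - <<'E'
from plant import robot
import cv2,numpy as np
for n in("scene","top","wrist"):
    c=robot.read_camera(n); np.savez(f"{n}0.npz",**c); cv2.imwrite(f"pics/{n}0.png",c["color"][...,::-1])
    print(n,c["mtx"].round(1).tolist(),c["R"].round(3).tolist(),c["t"].round(3).tolist())
s=robot.read_state();print({k:np.round(v,3).tolist() for k,v in s.items()})
E
python3 -c "
import cv2,numpy as np
a=[cv2.imread(f'pics/{n}0.png') for n in('scene','top')]
"
```

```text
pics
scene [[457.7, 0.0, 271.4], [0.0, 457.7, 217.1], [0.0, 0.0, 1.0]] [[0.07, 0.998, -0.002], [0.611, -0.045, -0.79], [-0.788, 0.054, -0.613]] [-0.007, -0.257, 1.558]
top [[418.1, 0.0, 279.0], [0.0, 418.1, 201.3], [0.0, 0.0, 1.0]] [[-0.001, -1.0, 0.012], [-0.983, -0.001, -0.185], [0.185, -0.012, -0.983]] [-0.021, 0.539, 1.251]
wrist [[368.3, 0.0, 286.1], [0.0, 368.3, 211.2], [0.0, 0.0, 1.0]] [[0.395, -0.918, -0.002], [-0.878, -0.379, 0.292], [-0.269, -0.114, -0.956]] [-0.599, -0.035, 0.392]
{'t': 0.15, 'q': [-1.249, 0.131, 1.489, -0.0, 1.523, -0.085], 'dq': [0.002, -0.001, -0.003, 0.0, -0.0, -0.0], 'joint_torque': [-0.0, -56.048, -49.233, 0.077, 0.03, -0.0], 'tool_pos': [0.237, -0.551, 0.404], 'orientation': [-3.075, -0.634, 0.0], 'force': [-1.171, -0.71, -0.56], 'wrist_torque': [0.01, 0.029, -0.018], 'gripper_force': 0.0, 'opening': 0.093}
```

View pics/top0.png

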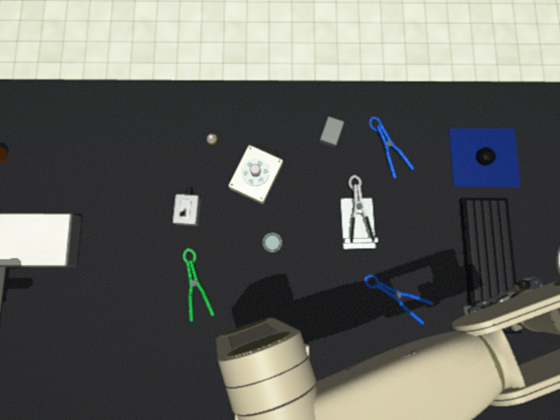

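View pics/scene0.png

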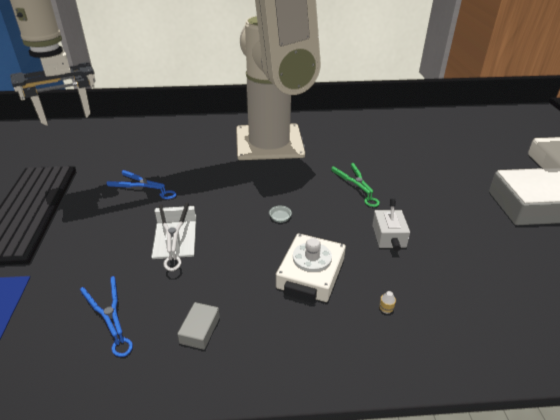

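```bash
python3 - <<'E'
import cv2,numpy as np
t=cv2.imread('pics/top0.png');s=cv2.imread('pics/scene0.png')
def c(i,u,v,w,h,f): return cv2.resize(i[v:v+h,u:u+w],(266,300),interpolation=cv2.INTER_CUBIC)
top=np.hstack([c(t,160,180,53,60,5),c(t,225,140,62,70,4),c(t,325,170,80,90,3)])
sc=np.hstack([c(s,365,192,53,60,5),c(s,275,225,71,80,4),c(s,135,195,80,90,3)])
cv2.imwrite('pics/mos.png',np.vstack([top,sc]))
E
```

```text
(no output)
```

View pics/mos.png

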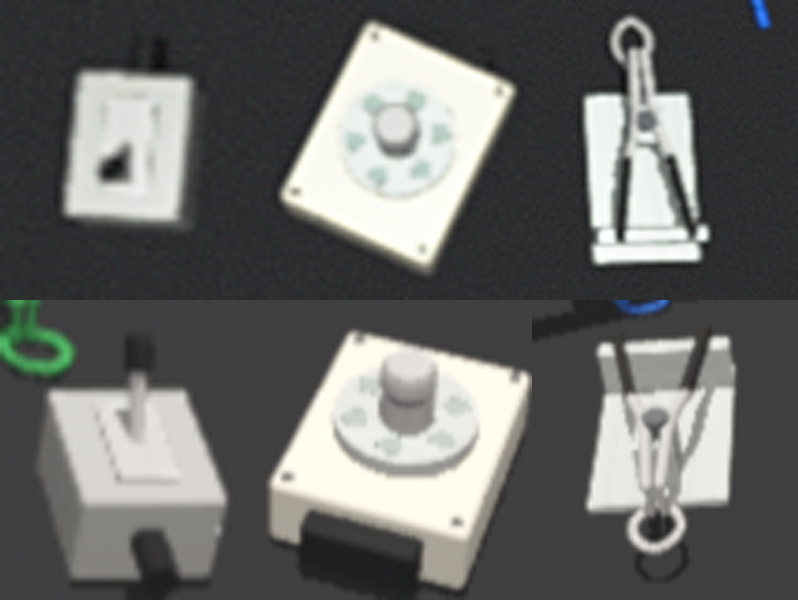

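```bash
cat > h.py <<'E'
import numpy as np,cv2
from scipy.spatial.transform import Rotation as Ro
def ray(c,uv):
    R,t=np.array(c["R"]),np.array(c["t"]); o=-R.T@t
    d=R.T@np.linalg.solve(c["mtx"],[uv[0],uv[1],1.]); return o,d
def onz(c,uv,z):
    o,d=ray(c,uv); return o+d*(z-o[2])/d[2]
def tri(*cu):
    A=np.zeros((3,3));b=np.zeros(3);P=[]
    for c,uv in cu:
        o,d=ray(c,uv);d=d/np.linalg.norm(d);M=np.eye(3)-np.outer(d,d);A+=M;b+=M@o;P.append((o,M))
    x=np.linalg.solve(A,b); return x,[round(1e3*np.linalg.norm(M@(x-o)),1) for o,M in P]
def proj(c,X):
    p=c["mtx"]@(np.array(c["R"])@X+c["t"]); return p[:2]/p[2]
E
python3 - <<'E'
from h import *
t,s=[dict(np.load(n+'0.npz')) for n in('top','scene')]
for n,a,b in[('stubtop',(255.1,168.4),(312.9,242)),('ring',(355,181.4),(172.6,263.4)),('pivot',(359.3,206),(172,230.4)),('toggle',(182.9,212.6),(392.7,202.4))]:
    x,e=tri((t,a),(s,b));print(n,x.round(4),e)
f=5.02
C=[onz(t,(160+u/f,180+v/5),.05) for u,v in((80,72),(193,77),(180,220),(65,215))]
print('iso',np.mean(C,0).round(4),np.array(C).round(3).tolist())
C=np.array(C);d=(C[0]-C[3]+C[1]-C[2]);print('yaw x',np.degrees(np.arctan2(d[1],d[0])), np.linalg.norm(d)/2)
g=[onz(t,(325+(u-532)/3.325,170+v/3.333),.052) for u,v in((620,235),(692,235))];print('handle ends',np.round(g,4).tolist())
w=np.load('wrist0.npz');R=w['R'];print('cam in world',(-R.T@w['t']).round(3))
E
```

```text
stubtop [0.6336 0.0535 0.0925] [np.float64(0.9), np.float64(0.9)]
ring [ 0.609  -0.2635  0.0265] [np.float64(1.4), np.float64(1.4)]
pivot [ 0.5239 -0.2691  0.0548] [np.float64(0.9), np.float64(0.9)]
toggle [0.4976 0.2694 0.0897] [np.float64(2.1), np.float64(2.1)]
iso [0.5144 0.2676 0.05  ] [[0.561, 0.3, 0.05], [0.558, 0.23, 0.05], [0.468, 0.235, 0.05], [0.471, 0.305, 0.05]]
yaw x -3.186855945794309 0.08987894380572463
handle ends [[0.4172, -0.2426, 0.052], [0.4172, -0.3091, 0.052]]
cam in world [ 0.311 -0.518  0.385]
```

Emit:
{"fn": "drive_tool", "kwargs": {"moves": [93,0,0,0,0,0,6.5,93,0,0,0,0,0,6.5,93,0,0,0,0,0,6.4,93,30,-32,0,0,0,0,93,34,-36,0,0,0,0,93,34,-36,0,0,0,0,93,34,-36,0,0,0,0,93,34,-36,0,0,0,0]}}

```text
t: 0.95
tool_pos: [0.3918, -0.3624, 0.4045]
orientation: [-3.14, -0.107, 0.0]
force: [-0.2, -0.1, 0.8]
opening: 0.0929
gripper_force: 0.0
```

Emit:
{"fn": "drive_tool", "kwargs": {"moves": [93,34,-36,0,0,0,0,93,30,-34,0,0,0,0,93,15,-15,0,0,0,0,93,0,0,0,0,0,0,93,0,0,0,0,0,0]}}

```text
t: 1.45
tool_pos: [0.4641, -0.2738, 0.4044]
orientation: [3.14, 0.109, -0.001]
force: [-0.2, 0.3, 0.3]
opening: 0.093
gripper_force: 0.0
```

```bash
cat >> h.py <<'E'
def st():
    from plant import robot
    s=robot.read_state(); R=Ro.from_rotvec(s["orientation"]).as_matrix()
    print('t',round(s['t'],2),'tcp',np.round(s['tool_pos'],4),'yaw',np.degrees(np.arctan2(R[1,0],R[0,0])).round(2),'zax',R[:,2].round(4),'F',np.round(s['force'],1),'open',round(s['opening'],4),'gf',round(s['gripper_force'],1)); return s,R
def snap(n,f):
    from plant import robot
    c=robot.read_camera(n); np.savez(f+'.npz',**c); cv2.imwrite(f'pics/{f}.png',c['color'][...,::-1]); return c
E
python3 -c "
from h import *
st();snap('wrist','w1')"
```

```text
t 1.45 tcp [ 0.4641 -0.2738  0.4044] yaw 3.99 zax [-8.e-04 -1.e-04 -1.e+00] F [-0.2  0.3  0.3] open 0.093 gf 0.0
```

View pics/w1.png

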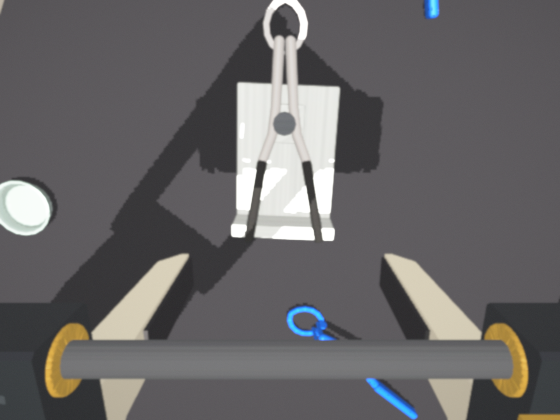

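Emit:
{"fn": "drive_tool", "kwargs": {"moves": [0,0,-40,0,0,0,0,0,0,-45,0,0,0,0,0,0,-15,0,0,0,0,0,0,0,0,0,0,0,0,0,0,0,0,0,0]}}

```text
t: 2.0
tool_pos: [0.457, -0.1753, 0.4049]
orientation: [3.139, 0.106, 0.001]
force: [1.0, 0.2, 0.4]
opening: 0.0578
gripper_force: 0.0
```

```bash
cat > m.py <<'E'
from h import *
def feats(f,roi):
    # roi u0,v0,u1,v1 ; grey pivot screw, black handles on bright rest, ring
    c=dict(np.load(f+'.npz')); g=c['color'].astype(int)
    return c,g
E
python3 -c "
from h import *
st();snap('wrist','w2')
c=dict(np.load('w1.npz'))
for z,uv in((.055,(285,123)),(.03,(286,23))): print(onz(c,uv,z).round(4), proj(dict(np.load('w2.npz')),onz(c,uv,z)).round(0))
for uv in((263,163),(251,232),(306,163),(318,235)): print(onz(c,uv,.059).round(4))
a=cv2.imread('pics/w1.png');b=cv2.imread('pics/w2.png')
cv2.imwrite('pics/mos2.png',np.hstack([cv2.resize(a[0:250,215:355],(400,600)),cv2.resize(b[0:250,330:470],(400,600))]))
"
```

```text
t 2.0 tcp [ 0.457  -0.1753  0.4049] yaw 3.88 zax [ 4.e-04 -1.e-03 -1.e+00] F [1.  0.2 0.4] open 0.0578 gf 0.0
[ 0.5241 -0.2685  0.055 ] [397. 123.]
[ 0.6073 -0.2636  0.03  ] [398.  23.]
[ 0.4883 -0.2513  0.059 ]
[ 0.4223 -0.2434  0.059 ]
[ 0.491  -0.2895  0.059 ]
[ 0.4236 -0.3067  0.059 ]
```

View pics/mos2.png

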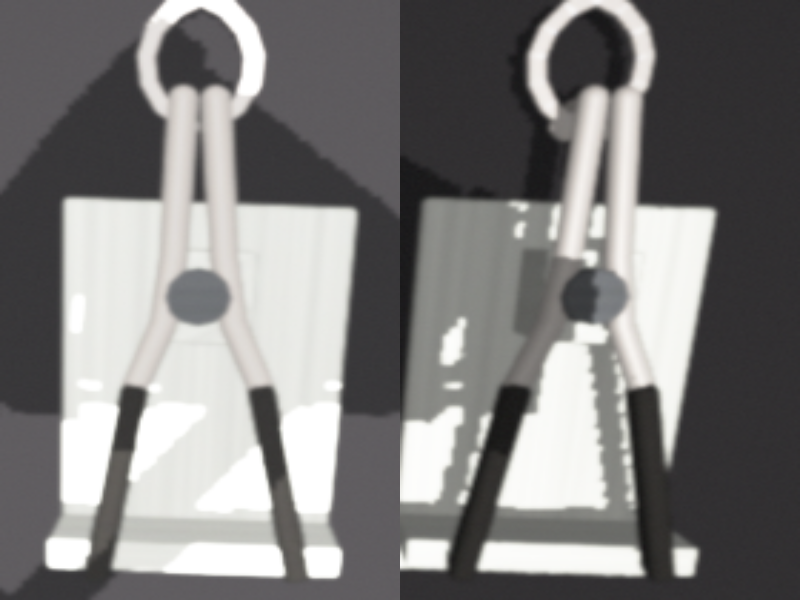

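```bash
python3 -c "
from h import *
a,b=[dict(np.load(f+'.npz')) for f in('w1','w2')]
P={}
for n,p,q in[('piv',(199,297),(594,297)),('ring',(202,59),(591,59)),('lf',(135,388),(517,388)),('rf',(263,388),(644,388)),('lr',(103,572),(462,572)),('rr',(296,575),(659,575))]:
    x,e=tri((a,(215+p[0]/2.857,p[1]/2.4)),(b,(330+(q[0]-400)/2.857,q[1]/2.4)));P[n]=x;print(n,x.round(4),e)
g=(P['lf']+P['rf']+P['lr']+P['rr'])/4
print('grip',g.round(4)); 
for n in('piv','ring'):
  d=P[n]-g;print(n,np.linalg.norm(d[:2]).round(4),np.degrees(np.arctan2(d[1],d[0])).round(2))
d=P['ring']-P['piv'];print(np.degrees(np.arctan2(d[1],d[0])).round(2))
s,R=st()
tgt=np.array([.435,.270,.267]);print('to toggle start (mm tool)',(R.T@(tgt-s['tool_pos'])*1e3).round(0))
"
```

```text
piv [ 0.5236 -0.2683  0.0578] [np.float64(0.0), np.float64(0.0)]
ring [ 0.6067 -0.2634  0.0267] [np.float64(0.1), np.float64(0.1)]
lf [ 0.4886 -0.2503  0.0537] [np.float64(0.0), np.float64(0.0)]
rf [ 0.4912 -0.2908  0.0529] [np.float64(0.1), np.float64(0.1)]
lr [ 0.4117 -0.2429  0.0485] [np.float64(0.1), np.float64(0.1)]
rr [ 0.4169 -0.3083  0.0538] [np.float64(0.1), np.float64(0.1)]
grip [ 0.4521 -0.2731  0.0522]
piv 0.0716 3.87
ring 0.1549 3.59
3.35
t 2.05 tcp [ 0.4571 -0.1755  0.4049] yaw 3.84 zax [ 2.e-04 -8.e-04 -1.e+00] F [ 0.   0.1 -0.6] open 0.0533 gf 0.0
to toggle start (mm tool) [   8. -446.  137.]
```

Emit:
{"fn": "drive_tool", "kwargs": {"moves": [0,0,-40,0,0,0,0,0,0,-48,0,0,0,0,0,0,-48,0,0,0,0,0,0,-48,0,0,0,0,0,0,-48,0,0,0,0,0,0,-48,0,0,0,0,0,0,-48,0,0,0,0,0,0,-48,0,0,0,0]}}

```text
t: 2.85
tool_pos: [0.4321, 0.2018, 0.4049]
orientation: [3.14, 0.104, 0.001]
force: [1.7, 0.6, -1.1]
opening: 0.0007
gripper_force: 0.0
```

Emit:
{"fn": "drive_tool", "kwargs": {"moves": [0,-10,-40,0,0,0,0,0,0,-30,0,0,0,0,0,0,0,10,0,0,0,0,0,0,0,0,0,0]}}

```text
t: 3.25
tool_pos: [0.4173, 0.2695, 0.3929]
orientation: [3.138, 0.108, -0.004]
force: [0.5, -0.7, 0.2]
opening: 0.0002
gripper_force: 0.0
```

```bash
python3 -c "
from h import *
s,R=st();c=snap('wrist','w3')
for X in([.5144,.2676,.05],[.490,.269,.095],[.54,.267,.095]):print(proj(c,np.array(X)).round())
tgt=np.array([.435,.270,.267]);print((R.T@(tgt-s['tool_pos'])*1e3).round(0))
"
```

```text
t 3.25 tcp [0.4173 0.2695 0.3929] yaw 3.93 zax [-0.0023 -0.0019 -1.    ] F [ 0.5 -0.7  0.2] open 0.0002 gf 0.0
[296.  77.]
[293. 109.]
[301.  35.]
[ 18.   0. 126.]
```

View pics/w3.png

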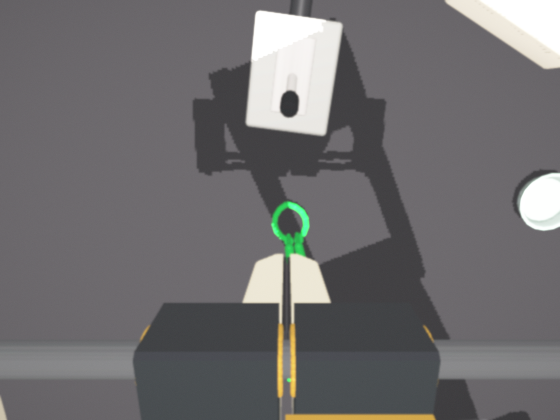

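Emit:
{"fn": "drive_tool", "kwargs": {"moves": [0,3,0,40,0,0,0,0,5,0,45,0,0,0,0,5,0,41,0,0,0,0,20,0,0,0,0,0,15,0,0,0,0,0,0,12,0,0,0,0,0,0,12,0,0,0,0,0,0,12,0,0,0,0]}}

```text
invalid input at $.moves: expected a multiple of 7 numbers
```

Emit:
{"fn": "drive_tool", "kwargs": {"moves": [0,3,0,40,0,0,0,0,5,0,45,0,0,0,0,5,0,41,0,0,0,0,20,0,0,0,0,0,0,15,0,0,0,0,0,0,12,0,0,0,0,0,0,12,0,0,0,0,0,0,12,0,0,0,0,0]}}

```text
t: 4.1
tool_pos: [0.502, 0.2737, 0.2688]
orientation: [3.139, 0.103, -0.001]
force: [-1.6, -1.4, 1.0]
opening: 0.0002
gripper_force: 0.6
```

Emit:
{"fn": "drive_tool", "kwargs": {"moves": [0,10,0,0,0,0,0,0,8,0,0,0,0,0,0,0,0,0,0,0,0,0,0,0,0,0,0,0,0,-25,0,0,0,0,0,0,-40,0,-20,0,0,0,0,-20,0,-40,0,0,0,0,0,0,-50,0,0,0]}}

```text
t: 4.9
tool_pos: [0.4309, 0.2706, 0.377]
orientation: [3.137, 0.109, -0.009]
force: [1.3, 0.1, 0.4]
opening: 0.0007
gripper_force: 0.0
```

```bash
python3 -c "
from h import *
s,R=st();c=snap('wrist','w4')
g=c['color'].astype(int)
for X in([.5144,.2676,.05],[.490,.269,.095],[.54,.267,.095]):
  u,v=proj(c,np.array(X)).round().astype(int);print(u,v,g[v-6:v+7,u-6:u+7].mean())
tgt=np.array([.457,-.273,.30]);print((R.T@(tgt-s['tool_pos'])*1e3).round(0))
"
```

```text
t 4.9 tcp [0.4309 0.2706 0.377 ] yaw 3.97 zax [-0.0054 -0.0024 -1.    ] F [1.3 0.1 0.4] open 0.0007 gf 0.0
296 93 228.58777120315582
294 129 235.87968441814596
302 52 62.88165680473373
[-11. 544.  78.]
```

Emit:
{"fn": "drive_tool", "kwargs": {"moves": [93,20,40,-8,0,0,0,93,20,44,-10,0,0,0,93,20,44,-5,0,0,0,93,20,44,0,0,0,0,93,16,35,0,0,0,0,93,0,0,0,0,0,0,93,0,0,0,0,0,0]}}

```text
t: 5.65
tool_pos: [0.544, 0.0705, 0.4017]
orientation: [-3.14, -0.104, -0.001]
force: [-0.3, 0.4, -0.9]
opening: 0.052
gripper_force: 0.0
```

```bash
python3 -c "
from h import *
st();c=snap('wrist','w5')"
```

```text
t 5.65 tcp [0.544  0.0705 0.4017] yaw 3.78 zax [ 5.e-04  3.e-04 -1.e+00] F [-0.3  0.4 -0.9] open 0.052 gf 0.0
```

Emit:
{"fn": "drive_tool", "kwargs": {"moves": [93,0,40,0,0,0,0,93,0,45,0,0,0,0,93,0,15,0,0,0,0,93,0,0,0,0,0,0,93,0,0,0,0,0,0]}}

```text
t: 6.2
tool_pos: [0.5504, -0.0272, 0.4018]
orientation: [-3.139, -0.108, -0.0]
force: [0.2, 0.8, -0.6]
opening: 0.0923
gripper_force: 0.0
```

```bash
python3 -c "
from h import *
st();c=snap('wrist','w6')
o=[]
for f in('w5','w6'):
  c=dict(np.load(f+'.npz'));u,v=proj(c,np.array([.6336,.0535,.095])).round().astype(int);print(u,v)
  i=cv2.imread(f'pics/{f}.png');i=cv2.copyMakeBorder(i,100,100,100,100,0);o.append(cv2.resize(i[v+20:v+180,u+40:u+160],None,fx=3.3,fy=3.3,interpolation=cv2.INTER_CUBIC))
cv2.imwrite('pics/mos3.png',np.hstack(o))
"
```

```text
t 6.2 tcp [ 0.5504 -0.0272  0.4018] yaw 3.94 zax [ 1.e-04  8.e-04 -1.e+00] F [ 0.2  0.8 -0.6] open 0.0923 gf 0.0
317 88
186 88
```

View pics/mos3.png

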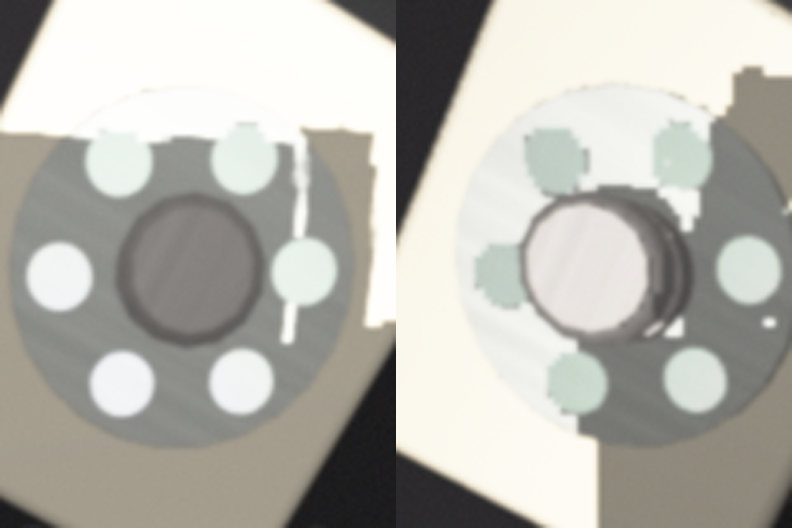

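```bash
python3 -c "
from h import *
a,b=[dict(np.load(f+'.npz')) for f in('w5','w6')]
def px(p,u,v,du): return (u-100+40+(p[0]-du)/3.3, v-100+20+p[1]/3.3)
for n,p,q,z in(('top',(190,270),(587,267),.095),('wheel',(181.5,267.5),(626,265),.057)):
  A=px(p,317,88,0);B=px(q,186,88,396);x,e=tri((a,A),(b,B));print(n,x.round(4),e,onz(a,A,z).round(4),onz(b,B,z).round(4))
s,R=st()
tgt=np.array([.457,-.273,.30]);print((R.T@(tgt-s['tool_pos'])*1e3).round(0))
"
```

```text
top [0.6326 0.0552 0.0932] [np.float64(0.1), np.float64(0.1)] [0.6324 0.0553 0.095 ] [0.6328 0.0548 0.095 ]
wheel [0.634  0.0549 0.0573] [np.float64(0.1), np.float64(0.1)] [0.6339 0.0548 0.057 ] [0.6342 0.0549 0.057 ]
t 6.25 tcp [ 0.5504 -0.0269  0.4018] yaw 3.98 zax [ 1.e-04  7.e-04 -1.e+00] F [-0.1  0.1  0.3] open 0.0926 gf 0.0
[-110.  239.  102.]
```

Emit:
{"fn": "drive_tool", "kwargs": {"moves": [93,-18,38,10,0,0,0,93,-20,43,20,0,0,0,93,-20,43,20,0,0,0,93,-20,43,20,0,0,0,93,-20,43,20,0,0,0,93,-12,29,12,0,0,0,93,0,0,0,0,0,0,93,0,0,0,0,0,0]}}

```text
t: 7.05
tool_pos: [0.4593, -0.2685, 0.3018]
orientation: [-3.139, -0.107, 0.0]
force: [-0.3, -0.2, -1.2]
opening: 0.0929
gripper_force: 0.0
```

```bash
python3 -c "
from h import *
s,R=st();c=snap('wrist','w7')
tgt=np.array([.457,-.273,.219]);print((R.T@(tgt-s['tool_pos'])*1e3).round(1))
"
```

```text
t 7.05 tcp [ 0.4593 -0.2685  0.3018] yaw 3.9 zax [-3.0e-04  1.1e-03 -1.0e+00] F [-0.3 -0.2 -1.2] open 0.0929 gf 0.0
[-2.6  4.5 82.8]
```

View pics/w7.png

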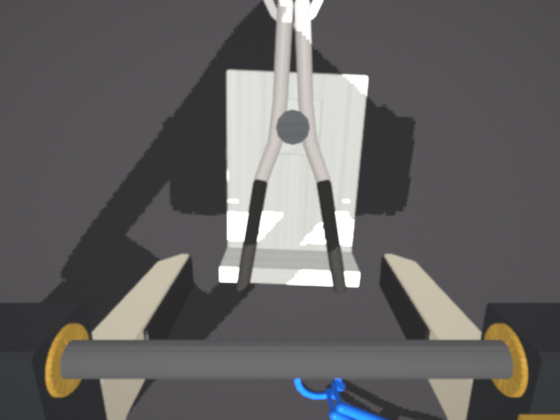

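Emit:
{"fn": "drive_tool", "kwargs": {"moves": [93,-2,4,10,0,0,0,93,0,0,25,0,0,0,93,0,0,25,0,0,0,93,0,0,15,0,0,0,93,0,0,8,0,0,0,93,0,0,0,0,0,0,93,0,0,0,0,0,0], "grip_force": 50}}

```text
t: 7.8
tool_pos: [0.4578, -0.2736, 0.2199]
orientation: [3.139, 0.108, 0.001]
force: [0.2, -0.0, -0.2]
opening: 0.093
gripper_force: 0.0
```

Emit:
{"fn": "drive_tool", "kwargs": {"moves": [60,0,0,0,0,0,0,60,0,0,0,0,0,0,50,0,0,0,0,0,0,40,0,0,0,0,0,0,30,0,0,0,0,0,0,20,0,0,0,0,0,0,10,0,0,0,0,0,0,0,0,0,0,0,0,0]}}

```text
t: 8.6
tool_pos: [0.4574, -0.2736, 0.2193]
orientation: [3.14, 0.107, 0.0]
force: [-2.8, 0.8, 5.7]
opening: 0.0342
gripper_force: 36.5
```

Emit:
{"fn": "drive_tool", "kwargs": {"moves": [0,0,0,0,0,0,0,0,0,0,0,0,0,0,0,0,0,-10,0,0,0,0,0,0,-20,0,0,0,0,0,0,-30,0,0,0,0,0,0,-30,0,0,0,0,0,0,-20,0,0,0,0,0,0,0,0,0,0]}}

```text
t: 9.4
tool_pos: [0.4583, -0.2741, 0.3328]
orientation: [3.136, 0.107, 0.008]
force: [1.1, -0.7, -2.1]
opening: 0.0334
gripper_force: 49.8
```

```bash
python3 -c "
from h import *
s,R=st();c=snap('wrist','w8')
"
```

```text
t 9.4 tcp [ 0.4583 -0.2741  0.3328] yaw 3.91 zax [ 0.005  -0.0034 -1.    ] F [ 1.1 -0.7 -2.1] open 0.0334 gf 49.8
```

View pics/w8.png

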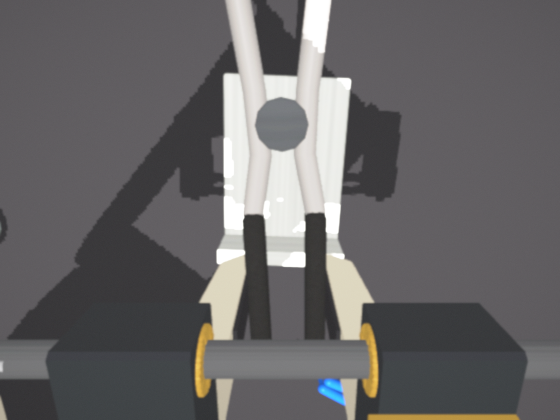

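```bash
cat > m.py <<'E'
from h import *
def dpt(c,u,v,r=3):
    d=c['depth'][int(v)-r:int(v)+r+1,int(u)-r:int(u)+r+1];d=d[d>0]
    o,dr=ray(c,(u,v)); return o+dr*np.median(d)
E
python3 -c "
from m import *
for f,P in(('w7',dict(piv=(292,127),lh=(258,205),rh=(327,205),lh2=(253,230),rh2=(331,230),la=(283,60),ra=(303,60))),('w8',dict(piv=(282,124),lh=(256,235),rh=(316,235),lh2=(258,300),rh2=(315,300),la=(242,30),ra=(317,30)))):
  c=dict(np.load(f+'.npz'));print(f)
  for n,p in P.items(): print(n,dpt(c,*p,2).round(4))
st()
t=snap('top','t2');s=snap('scene','s2')
X=np.array([.4583,-.2741,.1658]);X2=X+[.145,.01,-.025]
print(proj(t,X2),proj(s,X2))
"
```

```text
w7
piv [ 0.5243 -0.2672  0.0619]
lh [ 0.4748 -0.2493  0.0597]
rh [ 0.4778 -0.2926  0.0597]
lh2 [ 0.4579 -0.2469  0.0598]
rh2 [ 0.4614 -0.2969  0.0599]
la [ 0.5607 -0.2594  0.0573]
ra [ 0.5615 -0.2708  0.0571]
w8
piv [ 0.5306 -0.2681  0.1746]
lh [ 0.4858 -0.2604  0.1729]
rh [ 0.4875 -0.2848  0.1731]
lh2 [ 0.4561 -0.2626  0.173 ]
rh2 [ 0.4579 -0.287   0.1732]
la [ 0.5618 -0.2518  0.17  ]
ra [ 0.5637 -0.2784  0.17  ]
t 9.45 tcp [ 0.4577 -0.2737  0.3304] yaw 3.92 zax [ 0.0025 -0.0017 -1.    ] F [-0.7 -0.1 -2.1] open 0.0333 gf 49.8
[362.21011132 174.29880085] [164.7600108  222.75399616]
```

```bash
cat >> m.py <<'E'
from scipy.optimize import least_squares
def cloud(c,lo,hi):
    h,w=c['depth'].shape;v,u=np.mgrid[:h,:w];z=c['depth'].ravel()
    p=np.linalg.solve(c['mtx'],np.vstack([u.ravel(),v.ravel(),np.ones(h*w)]))*z
    X=(np.array(c['R']).T@(p-np.array(c['t'])[:,None])).T
    return X[(z>0)&(X>lo).all(1)&(X<hi).all(1)]
def ringfit(c,pred):
    pred=np.array(pred)
    X=cloud(c,pred-[.035,.035,.006],pred+[.035,.035,.006])
    r=np.linalg.norm(X[:,:2]-pred[:2],axis=1);X=X[(r<.029)&(X[:,0]>pred[0]-.015)]
    f=least_squares(lambda p:np.hypot(X[:,0]-p[0],X[:,1]-p[1])-p[2],[pred[0],pred[1],.0225],loss='soft_l1',f_scale=.002)
    A=np.c_[X-X.mean(0)][:,:2];pl=np.linalg.lstsq(np.c_[A,np.ones(len(A))],X[:,2],rcond=None)[0]
    return len(X),f.x.round(4),'ztop',np.median(X[:,2]).round(4),'slope',pl[:2].round(3)
E
python3 -c "
from m import *
for f in('t2','s2'):
  c=dict(np.load(f+'.npz'));print(f,ringfit(c,[.6105,-.2615,.139]))
w=dict(np.load('t2.npz'))
print(cloud(dict(np.load('t0.npz' if 0 else 'top0.npz')),[.6,.03,.085],[.67,.08,.1]).mean(0),cloud(dict(np.load('scene0.npz')),[.6,.03,.092],[.67,.08,.1]).mean(0))
"
```

```text
t2 (59, array([ 0.6095, -0.2585,  0.0226]), 'ztop', np.float64(0.1373), 'slope', array([0.007, 0.028]))
s2 (107, array([ 0.6121, -0.2596,  0.023 ]), 'ztop', np.float64(0.135), 'slope', array([-0.049, -0.007]))
[0.63117334 0.05536731 0.09301969] [0.63683301 0.05380823 0.09371918]
```

Emit:
{"fn": "drive_tool", "kwargs": {"moves": [0,2,-15,0,0,0,0,0,4,-30,0,0,0,0,0,6,-40,0,0,0,0,0,6,-45,0,0,0,0,0,6,-45,0,0,0,0,0,6,-45,0,0,0,0,0,6,-40,0,0,0,0,0,4,-30,0,0,0,0]}}

```text
t: 10.35
tool_pos: [0.4763, 0.0216, 0.3274]
orientation: [-3.139, -0.109, 0.004]
force: [-0.7, -0.4, -2.6]
opening: 0.0329
gripper_force: 49.8
```

Emit:
{"fn": "drive_tool", "kwargs": {"moves": [0,2,-15,0,0,0,0,0,1,-8,0,0,0,0,0,0,0,0,0,0,0,0,0,0,0,0,0,0,0,0,0,0,0,0,0]}}

```text
t: 10.85
tool_pos: [0.4788, 0.0409, 0.3287]
orientation: [3.14, 0.105, -0.001]
force: [0.4, -0.3, -2.4]
opening: 0.0331
gripper_force: 49.8
```

```bash
cat > look.py <<'E'
import sys
from m import *
s,R=st();k=sys.argv[1];w=snap('wrist','w'+k);t=snap('top','t'+k);c=snap('scene','s'+k)
p=s['tool_pos']+np.array([.1527,.0140,-.1922]);print('pred',p.round(4))
for i in(t,c): print(ringfit(i,p+[0,0,.001]))
from plant import robot
s=robot.read_state();d=np.array([.633,.055,0])-p;d[2]=0
print('pred shift mm tool',(R.T@d*1e3).round(1))
# pivot & handles via wrist depth (grey disc near 282,124)
for q in((282,124),(256,235),(316,235),(258,300),(315,300)): print((R.T@(dpt(w,*q,2)-s['tool_pos'])).round(4),end=' ')
E
python3 look.py 9; echo; python3 -c "
from m import *
t=dict(np.load('t9.npz'));c=dict(np.load('s9.npz'))
for i,lo in((t,.088),(c,.088)):
  X=cloud(i,[.60,.02,lo],[.67,.09,.098]);print(len(X),X.mean(0).round(4),X.min(0).round(4),X.max(0).round(4))
u,v=proj(t,np.array([.633,.055,.1])).astype(int);a=cv2.imread('pics/t9.png')[v-35:v+35,u-23:u+23]
u2,v2=proj(c,np.array([.633,.055,.1])).astype(int);b=cv2.imread('pics/s9.png')[v2-35:v2+35,u2-23:u2+23]
print(u,v,u2,v2)
cv2.imwrite('pics/mos4.png',np.hstack([cv2.resize(k,None,fx=8.5,fy=8.5,interpolation=cv2.INTER_CUBIC) for k in(a,b)]))"
```

```text
t 10.85 tcp [0.4788 0.0409 0.3287] yaw 3.84 zax [-6.e-04 -2.e-04 -1.e+00] F [ 0.4 -0.3 -2.4] open 0.0331 gf 49.8
pred [0.6315 0.0549 0.1365]
(36, array([0.6298, 0.0553, 0.0229]), 'ztop', np.float64(0.1355), 'slope', array([-0.006,  0.   ]))
(119, array([0.6336, 0.0537, 0.023 ]), 'ztop', np.float64(0.1348), 'slope', array([-0.032, -0.006]))
pred shift mm tool [ 1.5  0.  -0. ]
[ 0.0717 -0.0016  0.1589] [ 0.0275 -0.0123  0.1603] [0.0275 0.0121 0.1603] [-0.0022 -0.0122  0.1599] [-0.0021  0.0123  0.1598] 
4 [0.6479 0.0546 0.0908] [0.6473 0.0501 0.0889] [0.6484 0.0591 0.0929]
128 [0.639  0.0532 0.0923] [0.619  0.0382 0.088 ] [0.6538 0.07   0.0965]
254 167 313 239
```

Emit:
{"fn": "drive_tool", "kwargs": {"moves": [0,1.5,0,0,0,0,0,0,0,0,8,0,0,0,0,0,0,12,0,0,0,0,0,0,8,0,0,0,0,0,0,4,0,0,0,0,0,0,0,0,0,0,0,0,0,0,0,0,0]}}

```text
t: 11.7
tool_pos: [0.4804, 0.0419, 0.297]
orientation: [-3.14, -0.107, 0.0]
force: [0.9, 0.1, -2.1]
opening: 0.0331
gripper_force: 49.8
```

```bash
python3 look.py 10; echo; python3 -c "
from m import *
o=[]
for f,fx in(('t10',8.5),('s10',8.5)):
  c=dict(np.load(f+'.npz'));u,v=proj(c,np.array([.633,.055,.1])).astype(int);print(u,v)
  o.append(cv2.resize(cv2.imread(f'pics/{f}.png')[v-35:v+35,u-23:u+23],None,fx=fx,fy=fx,interpolation=cv2.INTER_CUBIC))
cv2.imwrite('pics/mos5.png',np.hstack(o))"
```

```text
t 11.7 tcp [0.4804 0.0419 0.297 ] yaw 3.91 zax [-2.e-04  1.e-04 -1.e+00] F [ 0.9  0.1 -2.1] open 0.0331 gf 49.8
pred [0.6331 0.0559 0.1048]
(39, array([0.6301, 0.0565, 0.0237]), 'ztop', np.float64(0.1048), 'slope', array([-0.062,  0.02 ]))
(117, array([0.6354, 0.0549, 0.023 ]), 'ztop', np.float64(0.1039), 'slope', array([-0.052, -0.014]))
pred shift mm tool [-0.2  0.9 -0. ]
[ 0.0716 -0.0016  0.1588] [ 0.0274 -0.0124  0.1605] [0.0274 0.012  0.1604] [-0.0022 -0.0122  0.1601] [-0.0023  0.0123  0.1602] 
254 167
313 239
```

View pics/mos5.png

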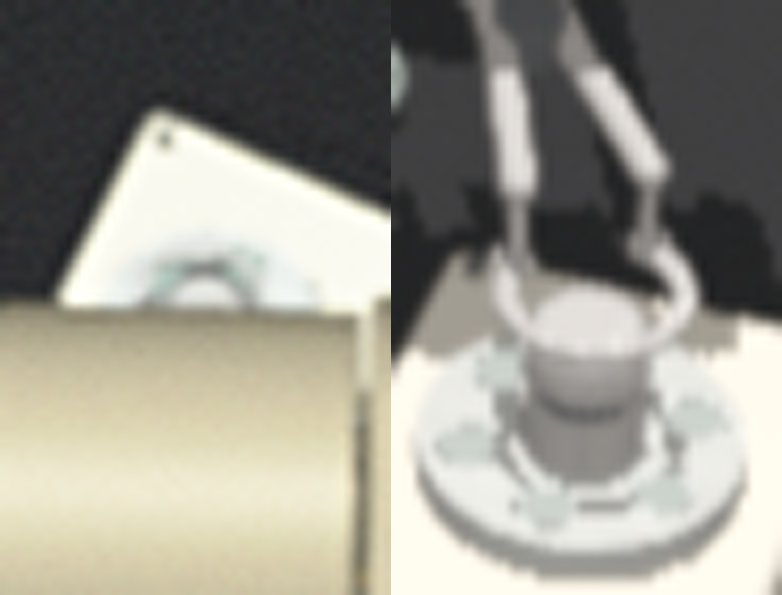

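```bash
python3 -c "
from m import *
def cf(X,r): 
  f=least_squares(lambda p:np.hypot(X[:,0]-p[0],X[:,1]-p[1])-r,[.633,.055],loss='soft_l1',f_scale=.002);return len(X),f.x.round(4)
for n in('scene0','s9','s10'):
  c=dict(np.load(n+'.npz'))
  for lo,hi in((.0805,.088),(.06,.071)): 
    X=cloud(c,[.61,.03,lo],[.665,.08,hi]);X=X[np.hypot(X[:,0]-.633,X[:,1]-.055)<.0205];print(n,cf(X,.017))
  X=cloud(c,[.61,.03,.0925],[.66,.08,.0975]);
  X=X[np.hypot(X[:,0]-.633,X[:,1]-.055)<.016];print('top',len(X),((X.min(0)+X.max(0))/2).round(4),X.mean(0).round(4))
"
```

```text
scene0 (39, array([0.6346, 0.0543]))
scene0 (62, array([0.6345, 0.0542]))
top 73 [0.6364 0.0538 0.0943] [0.6364 0.0542 0.0939]
s9 (37, array([0.6346, 0.0538]))
s9 (53, array([0.6345, 0.0539]))
top 60 [0.636  0.053  0.0943] [0.6364 0.0538 0.0937]
s10 (38, array([0.6343, 0.0544]))
s10 (55, array([0.6342, 0.0546]))
top 48 [0.6328 0.0536 0.0948] [0.6328 0.0545 0.0941]
```

Emit:
{"fn": "drive_tool", "kwargs": {"moves": [0,-0.3,1.2,0,0,0,0,0,0,0,0,0,0,0,0,0,0,3,0,0,0,0,0,0,4,0,0,0,0,0,0,4,0,0,0,0,0,0,3,0,0,0,0,0,0,0,0,0,0]}}

```text
t: 12.55
tool_pos: [0.4798, 0.0406, 0.2822]
orientation: [-3.14, -0.107, 0.002]
force: [0.8, -0.3, -2.2]
opening: 0.0335
gripper_force: 49.8
```

Emit:
{"fn": "drive_tool", "kwargs": {"moves": [0,0,0,3,0,0,0,0,0,0,4,0,0,0,0,0,0,4,0,0,0,0,0,0,2,0,0,0,0,0,0,0,0,0,0,0,0,0,0,0,0,0]}}

```text
t: 13.15
tool_pos: [0.4802, 0.0406, 0.27]
orientation: [-3.14, -0.107, 0.0]
force: [-0.6, 1.5, -2.7]
opening: 0.0332
gripper_force: 49.8
```

```bash
python3 look.py 11; echo; python3 -c "
from m import *
c=dict(np.load('s11.npz'))
X=cloud(c,[.61,.03,.06],[.665,.08,.071]);X=X[np.hypot(X[:,0]-.633,X[:,1]-.055)<.0205]
print(len(X),least_squares(lambda p:np.hypot(X[:,0]-p[0],X[:,1]-p[1])-.017,[.633,.055],loss='soft_l1',f_scale=.002).x.round(4))
g=c['color'].astype(int).sum(2)//3
u,v=proj(c,np.array([.655,.055,.0765])).astype(int);print(u,v)
for r in range(v-18,v+14): print(r,g[r,u-16:u+17])
"
```

```text
t 13.15 tcp [0.4802 0.0406 0.27  ] yaw 3.91 zax [-1.e-04  0.e+00 -1.e+00] F [-0.6  1.5 -2.7] open 0.0332 gf 49.8
pred [0.6329 0.0546 0.0778]
(40, array([0.6317, 0.0555, 0.0227]), 'ztop', np.float64(0.0782), 'slope', array([ 0.004, -0.009]))
(146, array([0.6321, 0.0544, 0.0226]), 'ztop', np.float64(0.0768), 'slope', array([-0.017, -0.005]))
pred shift mm tool [ 0.2 -0.4 -0. ]
[ 0.0717 -0.0016  0.1588] [ 0.0276 -0.0123  0.1599] [0.0276 0.0121 0.16  ] [-0.002  -0.0122  0.1596] [-0.0021  0.0123  0.1597] 
30 [0.6346 0.0537]
314 253
235 [124  85  90 134 173 192 194 170 108  86  63  52  48  44  38  37  36  41
  55  84 129 135 102  49  37  36  36  36  36  35  37  35  37]
236 [135 114 118 142 149 159 160 145 138 133 123 115  98  93  73  67  54  49
  43  70 124 126  65  37  36  36  36  36  36  36  37  36  37]
237 [152 144 145 151 147 140 143 146 153 154 154 153 150 161 154 151 126 114
  81  87 134 130  63  37  37  36  36  36  37  37  36  36  37]
238 [154 154 154 154 151 141 143 152 155 157 163 179 196 205 205 204 194 187
 166 145 141 133  85  68  54  45  38  37  37  36  36  36  37]
239 [155 15
[... 3180 characters left out ...]
 187]
262 [234 236 237 237 237 234 220 223 208 206 206 204 197 183 170 200 203 203
 202 201 200 208 208 207 206 206 208 220 230 230 225 199 170]
263 [218 232 236 237 236 229 192 208 207 207 207 207 207 207 211 233 235 234
 234 232 224 223 221 210 208 207 203 216 229 221 201 165 181]
264 [179 209 226 235 237 233 213 219 210 206 206 206 211 223 234 237 237 238
 238 238 237 236 233 220 219 220 216 228 218 191 153 154 204]
265 [146 162 195 219 232 234 234 234 221 200 199 202 216 233 236 236 236 236
 237 238 237 238 237 232 231 231 223 209 185 150 143 178 232]
266 [142 144 156 181 205 212 222 231 229 212 212 216 227 235 236 235 235 235
 235 235 235 235 234 233 225 211 194 163 147 142 170 219 246]
```

```bash
python3 -c "
from m import *
c=dict(np.load('s11.npz'))
for dx in(-2,0,2):
 for z in(.0765,.078):
  x=.633+dx/1e3; print(dx,z,[proj(c,np.array(p)).round(2).tolist() for p in([x+.02,.055,z+.0015],[x+.025,.055,z-.0015])])
print('stub top front/back edge rows',proj(c,np.array([.633+.012,.055,.095])).round(2),proj(c,np.array([.633-.012,.055,.095])).round(2), 'stub u',[proj(c,np.array([.633,.055+d,.065]))[0].round(2)-298 for d in(-.017,.017)])
"
```

```text
-2 0.0765 [[313.94, 252.19], [314.19, 254.75]]
-2 0.078 [[313.98, 251.68], [314.23, 254.24]]
0 0.0765 [[314.07, 252.81], [314.33, 255.37]]
0 0.078 [[314.11, 252.29], [314.36, 254.86]]
2 0.0765 [[314.2, 253.42], [314.46, 256.0]]
2 0.078 [[314.24, 252.91], [314.5, 255.49]]
stub top front/back edge rows [313.97 244.52] [312.42 237.38] stub u [np.float64(6.910000000000025), np.float64(22.019999999999982)]
```

Emit:
{"fn": "drive_tool", "kwargs": {"moves": [0,0,0,0.8,0,0,0,0,0,0,0,0,0,0,0,0,0,0,0,0,0,0,0,0,0,0,0,0,0,0,0,0,0,0,0]}}

```text
t: 13.8
tool_pos: [0.4802, 0.0406, 0.2692]
orientation: [-3.14, -0.107, -0.0]
force: [0.0, -0.2, -2.9]
opening: 0.0333
gripper_force: 49.8
```

```bash
python3 -c "
from h import *
from plant import robot
st();print(robot.close_job())"
```

```text
t 13.8 tcp [0.4802 0.0406 0.2692] yaw 3.91 zax [ 0.  0. -1.] F [ 0.  -0.2 -2.9] open 0.0333 gf 49.8
the job is handed in; nothing more can be done
None
```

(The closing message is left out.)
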